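# Fit the taper stem and load the test mass

## Robot

A 6-joint arm with a two-finger parallel gripper is mounted at the origin on the work surface. World frame = base frame: x ahead of the robot, y to its left, z up, the work surface at z = 0. Lengths are in m, angles in rad, forces in N, time in s.
With the tool pointing down it reaches from about 0.35 to 0.975 m from the base axis. Payload 4.9 kg.
Tool frame: the origin (TCP) lies at the very end of the fingers, on their centre line; the grasp point (between the pads) lies 19 mm behind it (ctrl.grasp_offset is the distance from the TCP to the grasp point, in m); z points along the fingers, y is the line along which they close (so a half turn about z gives the same grasp; the last joint's range is limited). The gripper opens to 85 mm and grips with 20 to 120 N. Pads are 22 mm wide; open, the fingers measure 114 mm over their backs; the gripper's body (76 mm by 85 mm) begins 54 mm behind the grasp point. The pads swing forward as they close: fully open they stand 13 mm farther back than shut.
Start: joints at [-1.427, 0.053, 1.613, -0, 1.476, -0.119], TCP at [0.162, -0.604, 0.231] pointing down, gripper open.
Joint ranges: [-3.01, 3.01], [-1.01, 2.22], [0.06, 2.58], [-1.02, 4.17], [0.09, 2.62], [-3.14, 3.14]. Speed limits (rad/s): [2.57, 2.57, 3.14, 3.14, 3.14, 3.14].

## Interface

Orientations are given as a rotation vector (axis times angle).
In Python, from station import ctrl, optics gives the robot as it stands.
- The arm moves only by the shell command python3 -m handwheel 'ROWS' [OPENING] [FORCE]. ROWS is JSON, a list of rows, each an object of numbers: "tx", "ty", "tz": the shift along the tool's x, y, z in mm; "roll": the turn about the tool's z in rad. A call has 1 to 12 rows; each row shifts and turns the commanded pose from where the row before left it, along the tool's axes as they then stand; what a row does not reach is not made up. A row lasts 1/12 s, in which the tool goes at most 41.7 mm and 7.16 degrees, less where a joint would pass 70% of its speed; a pose out of reach is approached as far as the arm can. A call with a gripper value outside its range is refused whole. OPENING is the finger opening in mm, from 0 to 85.4, set as the call begins (- or left out, the last holds). The fingers move at their own pace and stop on an object; FORCE is the grip in N (left out, the last holds). Time passes only in rows, so rows that do not move let the fingers close. It gives the time, the measured TCP pose, the force, the opening and the grip force at its end, in the units of the state.
- ctrl.get_obs(): the state, without advancing time (a new reading comes with each control period).
- optics.get_image(name): name is "side" or "top"; returns (picture, depth): 420x560x3 uint8, red, green, blue; 420x560 float32, m along the optical axis (not along the pixel's ray), 0 where there is no reading.
- optics.camera_params(name): a dict with "mtx" (3x3 intrinsics, pixels), "extrinsics" (4x4, takes a point from camera to world coordinates). Camera axes: x right, y down, z forward; pixel columns grow to the right and rows downward; lengths in m; the calibration is good to about 2 mm. A picture is of the moment at which its call begins. camera_params takes no time and is no camera call.
- ctrl.finish_job(): hands the job in; it is judged then, once.
The state is a dict: "t": time; "q": joint angles; "dq": joint speeds; "effort": joint torques, N m; "tool_pos": TCP position; "tool_rot": TCP orientation; "contact_force": force on the tool from outside, world axes, zero at the start; "wrist_torque": the same for the moment, N m; "opening": finger opening in m; "grip_force": force on a finger pad.
Only numpy, scipy, OpenCV 4.12 (cv2) and the standard library are available. Lean on these libraries where they do the work, as an engineer would, in place of code of your own. Each camera call takes 0.05 s, during which the arm holds its last target. There are 200 camera calls.

## Task

Take the lifting stem out of the rack, stand its tapered shank in the socket of the brass mass on the bench scale and let go. Then tap or press the stem down from the top until the taper grips, without loading the scale beyond its 3 kg (30 N) limit. Lift the mass by the stem alone, without touching the mass with the gripper, and set it gently, upright and wholly on the steel plate, with the stem still gripped in it; let go and leave the other things where they are.

Things in the scene. Friction and masses are not known exactly. Their poses are not given: they have to be found in the camera images.
- stem: Bare aluminium lifting stem, round, 90 mm tall, 90 g, z up; origin: centre of the shank's small end (tip). z 0-40 mm: tapered shank, 15.4 mm across at the tip, 22 mm at its top. 40-44: collar 30 mm across. 44-90: handle 24 mm across with thin dark rings; grip at z = 68. Starts upright in a rack hole, collar on the rack's top; lifts straight out. The taller and thicker of the two handles there.
- stem_top (a point): Centre of the handle's flat top, 90 mm above the tip: press here with closed fingertips. Under 18 to 20 N the stem sinks only 2 to 3 mm more (about 8 N per mm, friction hidden), too little to judge from measured positions: read the force. It then holds against a pull of 0.35 to 0.5 of the greatest pressing force; up to 16 N is needed to carry the mass.
- mass: Loose brass cylinder, 46 mm across, 44 mm tall, 0.42 to 0.55 kg, standing on the scale; origin: centre of its underside, z up. In its top is a tapered socket that matches the shank (half-angle 5 degrees, 40 mm deep, no stop at the bottom). Set in loosely, the stem stands with its tip about 10 mm above the mass's underside, collar some 6 mm clear of the mass, and pulls straight out again.
- mass_mouth (a point): Centre of the socket's mouth (21 mm across), in the top face of the mass, 44 mm above its underside.
- scale: Low fixed bench scale, 120 x 140 mm, with a square steel pan 104 mm wide whose top is 30 mm above the bench; origin centre of the underside on the bench. The mass stands within 12 mm of its middle. It carries mass, stem and pressing force together, at most 30 N: so press with less than 23 N.
- rack: Fixed black block 60 mm (its x) x 130 mm (its y) x 50 mm high, origin centre of the underside, with two through holes 25 mm wide at its y = +34 and -34 mm. The stem stands in one of them, a slimmer gauge in the other.
- plate: Fixed dark steel plate, 170 mm (its x) x 140 mm (its y) x 24 mm thick, lying on the bench; origin centre of the underside. The mass ends standing on its top face.
- gauge: Steel plug gauge standing in the other rack hole, 74 mm tall with a handle only 14 mm across and 30 mm high; a bystander, leave it.
- bottle: Small pale bottle, 48 mm across, 110 mm tall, standing beyond the work; a bystander.
- box: Grey plastic box with three steel terminals, 80 x 110 x 45 mm, beyond the work; a bystander.
- driver: Screwdriver with a black handle lying beyond the work; a bystander.
There are look-alikes about, which are no part of the job. Leave any red look-alike of the scale alone.

How it is judged:
By the outcome, as a careful person would: the job done as asked, in the order asked, and still so for the second after the job is handed in, with the robot touching nothing.
It also fails if it takes over 72 s, if anything falls off the work surface, if the arm or the gripper's body presses on something with over 40 N, if the wrist force passes 120 N, or if a joint passes its speed limit or range.

## Working session

There is one attempt and no reset: what is moved stays moved. The work goes in short steps, Python scripts to look and compute and a shell command to move; the robot and the scene stay as the last step left them, time stands still between calls to the robot, and variables do not carry over. Pictures are saved under pics/ and viewed, at most 10 in all, crops included, and the job is handed in when it is done.

```bash
ls; mkdir -p pics; python3 - <<'E'
from station import ctrl, optics
import cv2,numpy as np
for n in("top","side"):
    p,d=optics.get_image(n); cv2.imwrite(f"pics/{n}0.png",p[:,:,::-1]); np.save(f"pics/{n}0.npy",d)
    c=optics.camera_params(n); print(n,np.round(c["mtx"],1).tolist(),np.round(c["extrinsics"],3).tolist())
print(ctrl.get_obs())
E
```

```text
pics
top [[411.7, 0.0, 286.4], [0.0, 411.7, 210.4], [0.0, 0.0, 1.0]] [[0.003, -0.997, 0.083, 0.465], [-1.0, -0.001, 0.017, -0.014], [-0.017, -0.083, -0.996, 0.88], [0.0, 0.0, 0.0, 1.0]]
side [[530.9, 0.0, 279.5], [0.0, 530.9, 211.1], [0.0, 0.0, 1.0]] [[-0.999, -0.0, 0.046, 0.509], [-0.041, 0.477, -0.878, 0.89], [-0.022, -0.879, -0.477, 0.596], [0.0, 0.0, 0.0, 1.0]]
{'t': 0.1, 'q': array([-1.42700685e+00,  5.32892358e-02,  1.61417035e+00,  1.35710429e-05,
        1.47604251e+00, -1.18962839e-01]), 'dq': array([-1.26930746e-03, -1.88035283e-03, -1.84478998e-03,  8.27072637e-04,
       -4.80996394e-05, -2.61395840e-04]), 'effort': array([ 6.13056818e-04, -3.94905245e+01, -3.71362996e+01, -7.09101096e-05,
        3.89428809e-03, -9.63986224e-06]), 'tool_pos': array([ 0.16227983, -0.60296336,  0.23017882]), 'tool_rot': array([-3.11262742e+00, -4.11291980e-01,  1.60030206e-05]), 'contact_force': array([ 0.0236721 , -0.82025315, -0.13769544]), 'wrist_torque': array([ 0.04455632, -0.05838077, -0.00475336]), 'grip_force': 0.0, 'opening': 0.08554418439150399}
```

View pics/top0.png

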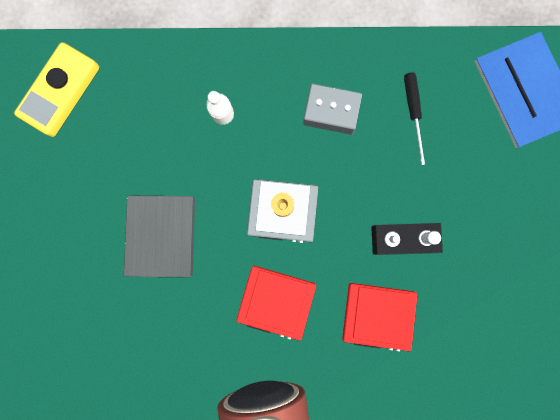

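View pics/side0.png

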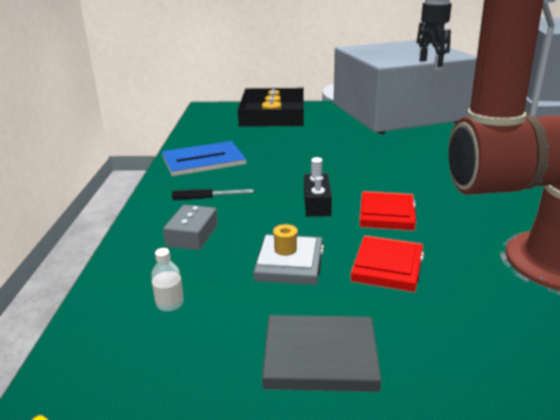

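Top view: yellow-brass mass at (283,205) on the grey scale (283,211); plate at (159,236); rack at (407,239), with the two red scale look-alikes below. Rack handles: top (393,239) with a small disc, and top (431,238) with a large one. In the side view the far one (317,165) is taller, and far means -y, so right in the top view. So (431,238) should be the stem; I'll confirm it in a crop.

```bash
cat > h.py <<'E'
import numpy as np, cv2
from station import ctrl, optics
def ray(n,u,v,z):
    c=optics.camera_params(n);K=c["mtx"];E=c["extrinsics"]
    d=E[:3,:3]@np.linalg.solve(K,[u,v,1.]);o=E[:3,3]
    return (o+d*(z-o[2])/d[2])
def blobs(m,a=20):
    n,l,s,c=cv2.connectedComponentsWithStats(m.astype(np.uint8))
    return [(s[i].tolist(),c[i].round(1).tolist()) for i in range(1,n) if s[i][4]>=a]
def pix(n,P):
    c=optics.camera_params(n);E=np.linalg.inv(c["extrinsics"]);p=c["mtx"]@(E[:3,:3]@np.array(P)+E[:3,3]);return p[:2]/p[2]
E
python3 - <<'E'
from h import *
t=cv2.imread("pics/top0.png");s=cv2.imread("pics/side0.png")
a=cv2.resize(t[205:270,360:455],(760,520),interpolation=cv2.INTER_CUBIC)[:, :400+360]
b=cv2.resize(s[145:220,290:345],(380,520),interpolation=cv2.INTER_CUBIC)
cv2.imwrite("pics/crop.png",np.hstack([cv2.resize(a,(420,287)) , cv2.resize(b,(210,287))]))
h=cv2.cvtColor(t,cv2.COLOR_BGR2HSV);hs=cv2.cvtColor(s,cv2.COLOR_BGR2HSV)
R=np.zeros(h.shape[:2],bool);R[160:280,110:460]=1
print("brass",B:=blobs(R&(h[...,0]>12)&(h[...,0]<32)&(h[...,1]>120)))
print("bright",blobs(R&(h[...,1]<60)&(h[...,2]>120)))
for nm,m in (("plate",R&(h[...,1]<60)&(h[...,2]<110)&(h[...,2]>35)),("rack",R&(h[...,2]<35)),("scale",R&(h[...,1]<60)&(h[...,2]>110))):
    cs,_=cv2.findContours(m.astype(np.uint8),0,2)
    for c in sorted(cs,key=cv2.contourArea)[-2:]: print(nm,cv2.contourArea(c),cv2.minAreaRect(c),cv2.boundingRect(c))
Rs=np.zeros(hs.shape[:2],bool);Rs[150:300,250:340]=1
print("side brass",blobs(Rs&(hs[...,0]>12)&(hs[...,0]<32)&(hs[...,1]>120)))
print("side bright",blobs(Rs&(hs[...,1]<60)&(hs[...,2]>120)))
d=np.load("pics/top0.npy")
for u,v in((433,238),(393,239),(283,196),(159,236)):print(u,v,d[v,u])
E
```

```text
brass [([271, 193, 22, 23, 392], [282.1, 204.2])]
bright [([247, 179, 71, 64, 3310], [282.5, 211.0]), ([124, 196, 69, 81, 5220], [158.2, 235.9]), ([385, 231, 15, 16, 192], [392.1, 238.8]), ([419, 230, 23, 16, 287], [429.5, 237.4])]
plate 74.5 ((192.12840270996094, 236.020263671875), (1.9989601373672485, 78.05616760253906), 1.8476102352142334) (190, 197, 5, 79)
plate 1475.5 ((408.44976806640625, 238.39218139648438), (29.048320770263672, 64.9682846069336), 88.21009063720703) (376, 223, 66, 31)
rack 79.5 ((373.9337158203125, 239.50445556640625), (27.206270217895508, 3.924621105194092), 86.18592071533203) (372, 226, 5, 28)
scale 3635.0 ((282.2358703613281, 210.88645935058594), (66.36994934082031, 58.24092102050781), 5.90614128112793) (247, 179, 71, 64)
scale 5170.5 ((158.0652618408203, 235.7813262939453), (66.2066650390625, 81.46477508544922), 1.6846843957901) (124, 196, 69, 81)
side brass [([273, 225, 24, 30, 603], [284.9, 238.8])]
side bright [([310, 157, 15, 37, 369], [316.6, 175.4]), ([255, 234, 69, 42, 1958], [290.3, 257.2])]
433 238 0.7745344
393 239 0.7915361
283 196 0.81056684
159 236 0.86084676
```

View pics/crop.png

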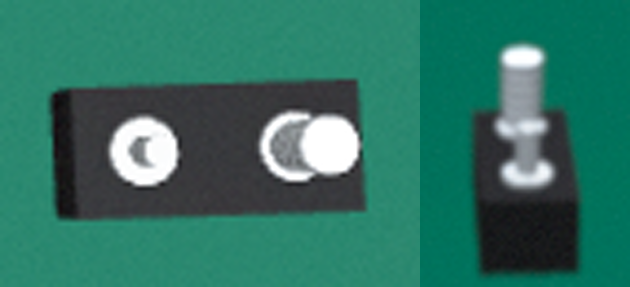

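Crop confirms it: the taller, thicker handle (top centre about (434,237.5)) is the stem. The slim one, a dark hole-like top at (393,239), is the gauge.

```bash
python3 - <<'E'
from h import *
from scipy.spatial.transform import Rotation as R
r=lambda *a:ray(*a).round(4).tolist()
print("stem top",r("top",433.9,237.4,.1),"side",r("side",316.6,162,.1))
print("gauge collar",r("top",392.1,238.8,.054))
t=cv2.imread("pics/top0.png");g=cv2.cvtColor(t,cv2.COLOR_BGR2GRAY)
print("collar l edge",r("top",419,237.7,.052))
print("mass",r("top",282.1,204.2,.074),"side top", r("side",285,232,.074))
print("pan c",r("top",283.5,209,.03))
print("plate",[r("top",u,v,.024) for u,v in((124,196),(190,196),(190,276),(124,276),(158,236))])
print("rack tops",[r("top",u,v,.05) for u,v in((376,225.5),(440.5,223),(442,253),(377,254))])
o=ctrl.get_obs();M=R.from_rotvec(o["tool_rot"]).as_matrix();print(M.round(4))
hs=cv2.cvtColor(cv2.imread("pics/side0.png"),cv2.COLOR_BGR2HSV)
for n,P in(("side",[0.43,-0.29,.1]),):print(pix(n,P))
m=(hs[150:200,300:335,1]<60)&(hs[150:200,300:335,2]>120)
for i,row in enumerate(m): 
    w=np.where(row)[0]
    if len(w):print(i+150,w.min()+300,w.max()+300,end="; ")
E
```

```text
stem top [0.4795, -0.2782, 0.1] side [0.4796, -0.2639, 0.1]
gauge collar [0.4774, -0.2108, 0.054]
collar l edge [0.4797, -0.2648, 0.052]
mass [0.5445, 0.0083, 0.074] side top [0.5456, 0.0142, 0.074]
pan c [0.5388, 0.0065, 0.03]
plate [[0.5664, 0.343, 0.024], [0.5665, 0.2033, 0.024], [0.4, 0.1996, 0.024], [0.3995, 0.337, 0.024], [0.4824, 0.2685, 0.024]]
rack tops [[0.504, -0.18, 0.05], [0.5093, -0.3091, 0.05], [0.4494, -0.3103, 0.05], [0.447, -0.1812, 0.05]]
[[ 9.657e-01  2.597e-01 -3.000e-04]
 [ 2.597e-01 -9.657e-01  1.900e-03]
 [ 2.000e-04 -1.900e-03 -1.000e+00]]
[337.18740504 157.58132686]
157 314 319; 158 312 321; 159 312 321; 160 311 321; 161 311 321; 162 312 321; 163 312 321; 164 312 321; 165 312 321; 166 312 321; 167 312 321; 168 312 320; 169 312 320; 170 312 320; 171 312 320; 172 312 320; 173 312 320; 174 312 320; 175 311 321; 176 310 322; 177 310 322; 178 310 322; 179 310 322; 180 311 320; 181 314 320; 182 315 320; 183 315 320; 184 315 320; 185 315 320; 186 315 321; 187 313 323; 188 311 324; 189 311 324; 190 311 324; 191 311 324; 192 312 323; 193 314 321;
```

```bash
python3 -m handwheel '[{"roll":-0.119},{"roll":-0.119},{"roll":-0.119},{"roll":-0.119},{"roll":-0.119},{"roll":-0.119},{"roll":-0.119},{"roll":-0.119},{"roll":-0.119},{"roll":-0.119},{"roll":-0.118},{}]' 60 40
python3 -m handwheel '[{"tx":30,"ty":29},{"tx":30,"ty":29},{"tx":30,"ty":29},{"tx":30,"ty":29},{"tx":30,"ty":29},{"tx":30,"ty":29},{"tx":30,"ty":29},{"tx":30,"ty":29},{"tx":30,"ty":29},{"tx":30,"ty":29},{"tx":24,"ty":27},{}]'
python3 - <<'E'
from h import *
from scipy.spatial.transform import Rotation as R
o=ctrl.get_obs();M=R.from_rotvec(o["tool_rot"]).as_matrix();print(M.round(4),o["tool_pos"],o["q"],o["t"])
E
```

```text
[[ 9.657e-01  2.597e-01 -3.000e-04]
 [ 2.597e-01 -9.657e-01  1.900e-03]
 [ 2.000e-04 -1.900e-03 -1.000e+00]] [ 0.16227983 -0.60296336  0.23017882] [-1.42700685e+00  5.32892358e-02  1.61417035e+00  1.35710429e-05
  1.47604251e+00 -1.18962839e-01] 0.1$[0]: bad value
$[0]: bad value
```

```bash
python3 -m handwheel '[{"tx":0,"ty":0,"tz":0,"roll":-0.119}]' 60 40; python3 -m handwheel --help | head -30
```

```text
t: 0.18
tool_pos: [0.1623, -0.6031, 0.2304]
tool_rot: [-3.082, -0.599, -0.0]
contact_force: [0.5, -0.7, -0.7]
opening: 0.0753
grip_force: 0.0invalid input: not JSON, or not a number
```

All keys are required in every row.

```bash
python3 -m handwheel '[{"tx":0,"ty":0,"tz":0,"roll":-0.119},{"tx":0,"ty":0,"tz":0,"roll":-0.119},{"tx":0,"ty":0,"tz":0,"roll":-0.119},{"tx":0,"ty":0,"tz":0,"roll":-0.119},{"tx":0,"ty":0,"tz":0,"roll":-0.119},{"tx":0,"ty":0,"tz":0,"roll":-0.119},{"tx":0,"ty":0,"tz":0,"roll":-0.119},{"tx":0,"ty":0,"tz":0,"roll":-0.119},{"tx":0,"ty":0,"tz":0,"roll":-0.119},{"tx":0,"ty":0,"tz":0,"roll":-0.118}]'
python3 -m handwheel '[{"tx":30,"ty":29,"tz":0,"roll":0},{"tx":30,"ty":29,"tz":0,"roll":0},{"tx":30,"ty":29,"tz":0,"roll":0},{"tx":30,"ty":29,"tz":0,"roll":0},{"tx":30,"ty":29,"tz":0,"roll":0},{"tx":30,"ty":29,"tz":0,"roll":0},{"tx":30,"ty":29,"tz":0,"roll":0},{"tx":30,"ty":29,"tz":0,"roll":0},{"tx":30,"ty":29,"tz":0,"roll":0},{"tx":30,"ty":29,"tz":0,"roll":0},{"tx":24,"ty":27,"tz":0,"roll":0},{"tx":0,"ty":0,"tz":0,"roll":0}]'
python3 - <<'E'
from h import *
from scipy.spatial.transform import Rotation as R
o=ctrl.get_obs();M=R.from_rotvec(o["tool_rot"]).as_matrix();print(M.round(4),o["tool_pos"],o["q"],o["t"])
E
```

```text
t: 1.02
tool_pos: [0.1623, -0.6032, 0.2306]
tool_rot: [-2.214, -2.227, -0.001]
contact_force: [0.2, 0.2, -1.5]
opening: 0.0603
grip_force: 0.0
t: 2.02
tool_pos: [0.4822, -0.2754, 0.2308]
tool_rot: [-2.214, -2.228, -0.004]
contact_force: [-0.8, 0.4, 0.1]
opening: 0.0599
grip_force: 0.0
[[-0.0065  1.      0.0012]
 [ 1.      0.0065  0.0024]
 [ 0.0024  0.0012 -1.    ]] [ 0.48218465 -0.27538374  0.23081165] [-0.65425277 -0.11321437  1.77606514  0.00259991  1.47925999 -0.66100606] 2.0167
```

```bash
python3 -m handwheel '[{"tx":-3.5,"ty":-3,"tz":20,"roll":0},{"tx":0,"ty":0,"tz":25,"roll":0},{"tx":0,"ty":0,"tz":25,"roll":0},{"tx":0,"ty":0,"tz":25,"roll":0},{"tx":0,"ty":0,"tz":0,"roll":0}]'
python3 - <<'E'
from h import *
p,d=optics.get_image("top"); q,_=optics.get_image("side");print(ctrl.get_obs()["tool_pos"])
a=cv2.resize(p[190:280,360:460],None,fx=4,fy=4,interpolation=2);b=cv2.resize(q[110:200,270:370],None,fx=4,fy=4,interpolation=2)
cv2.imwrite("pics/pre.png",np.hstack([a,b])[:,:,::-1])
E
```

```text
t: 2.43
tool_pos: [0.4723, -0.2811, 0.1297]
tool_rot: [-2.214, -2.213, 0.002]
contact_force: [-1.5, 0.8, -1.0]
opening: 0.0598
grip_force: 0.0
[ 0.4750296  -0.28314365  0.13529259]
```

View pics/pre.png

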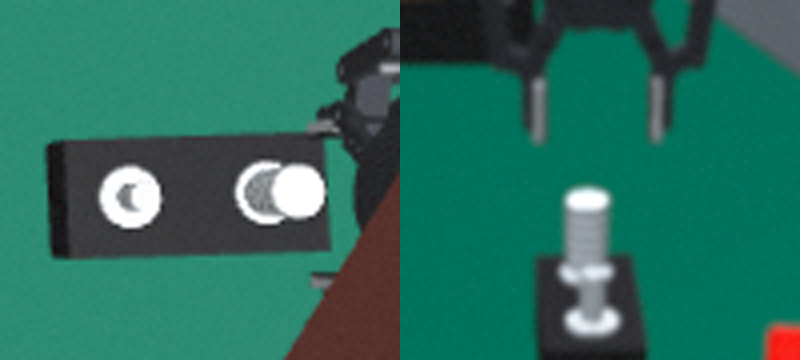

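The gripper straddles the stem in both views (stem top at (300,190) in the left crop, fingers closing along world x). Letting it settle to get an accurate pose.

```bash
python3 -m handwheel '[{"tx":0,"ty":0,"tz":0,"roll":0},{"tx":0,"ty":0,"tz":0,"roll":0},{"tx":0,"ty":0,"tz":0,"roll":0},{"tx":0,"ty":0,"tz":0,"roll":0}]'
```

```text
t: 2.87
tool_pos: [0.4767, -0.2841, 0.138]
tool_rot: [2.22, 2.22, 0.0]
contact_force: [-0.4, -1.0, 0.3]
opening: 0.0599
grip_force: 0.0
```

```bash
python3 -m handwheel '[{"tx":5.6,"ty":2.8,"tz":0,"roll":0},{"tx":0,"ty":0,"tz":0,"roll":0},{"tx":0,"ty":0,"tz":16,"roll":0},{"tx":0,"ty":0,"tz":20,"roll":0},{"tx":0,"ty":0,"tz":20,"roll":0},{"tx":0,"ty":0,"tz":16,"roll":0},{"tx":0,"ty":0,"tz":6,"roll":0},{"tx":0,"ty":0,"tz":0,"roll":0},{"tx":0,"ty":0,"tz":0,"roll":0},{"tx":0,"ty":0,"tz":0,"roll":0},{"tx":0,"ty":0,"tz":0,"roll":0},{"tx":0,"ty":0,"tz":0,"roll":0}]'
```

```text
t: 3.87
tool_pos: [0.4795, -0.2784, 0.0597]
tool_rot: [2.22, 2.22, 0.0]
contact_force: [-0.2, 0.2, -0.3]
opening: 0.0602
grip_force: 0.0
```

```bash
python3 -m handwheel '[{"tx":0,"ty":0,"tz":0,"roll":0},{"tx":0,"ty":0,"tz":0,"roll":0},{"tx":0,"ty":0,"tz":0,"roll":0},{"tx":0,"ty":0,"tz":0,"roll":0},{"tx":0,"ty":0,"tz":0,"roll":0},{"tx":0,"ty":0,"tz":0,"roll":0},{"tx":0,"ty":0,"tz":0,"roll":0},{"tx":0,"ty":0,"tz":0,"roll":0}]' 10 40
```

```text
t: 4.53
tool_pos: [0.4789, -0.278, 0.0587]
tool_rot: [2.221, 2.221, -0.0]
contact_force: [-1.1, 0.5, 4.2]
opening: 0.0229
grip_force: 39.1
```

```bash
python3 -m handwheel '[{"tx":0,"ty":0,"tz":-6,"roll":0},{"tx":0,"ty":0,"tz":-12,"roll":0},{"tx":0,"ty":0,"tz":-16,"roll":0},{"tx":0,"ty":0,"tz":-20,"roll":0},{"tx":0,"ty":0,"tz":-20,"roll":0},{"tx":0,"ty":0,"tz":-20,"roll":0},{"tx":0,"ty":0,"tz":-16,"roll":0},{"tx":0,"ty":0,"tz":-10,"roll":0},{"tx":0,"ty":0,"tz":0,"roll":0},{"tx":0,"ty":0,"tz":0,"roll":0},{"tx":0,"ty":0,"tz":0,"roll":0},{"tx":0,"ty":0,"tz":0,"roll":0}]'
python3 - <<'E'
from h import *
q,_=optics.get_image("side");p,_=optics.get_image("top")
u,v=pix("side",[.479,-.278,.19]).astype(int)
b=cv2.resize(q[v-40:v+80,u-60:u+60],None,fx=4,fy=4,interpolation=2)
cv2.imwrite("pics/lift.png",b[:,:,::-1])
E
```

```text
t: 5.53
tool_pos: [0.4779, -0.2772, 0.1765]
tool_rot: [-2.219, -2.219, 0.001]
contact_force: [-0.6, 0.0, -0.9]
opening: 0.023
grip_force: 39.2
```

View pics/lift.png

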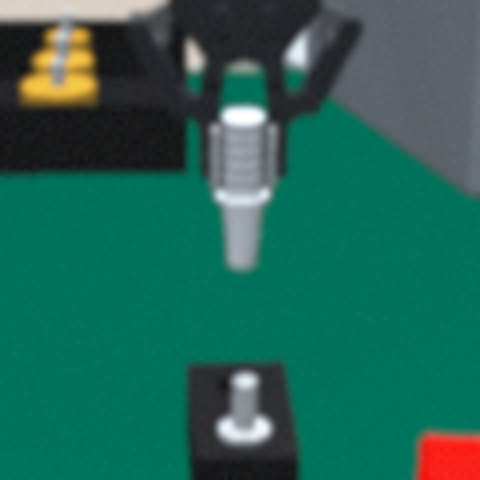

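Stem out, upright and seated square in the pads (side crop: shank tip at (240,265)); the gauge is undisturbed. Carry it to above the mass.

```bash
python3 -m handwheel '[{"tx":16,"ty":4,"tz":0,"roll":0},{"tx":26,"ty":6,"tz":0,"roll":0},{"tx":32,"ty":8,"tz":0,"roll":0},{"tx":36,"ty":8,"tz":0,"roll":0},{"tx":36,"ty":8,"tz":0,"roll":0},{"tx":36,"ty":8,"tz":0,"roll":0},{"tx":36,"ty":8,"tz":0,"roll":0},{"tx":32,"ty":8,"tz":0,"roll":0},{"tx":22,"ty":5,"tz":0,"roll":0},{"tx":14,"ty":4,"tz":0,"roll":0},{"tx":0,"ty":0,"tz":0,"roll":0},{"tx":0,"ty":0,"tz":0,"roll":0}]'
python3 -m handwheel '[{"tx":0,"ty":0,"tz":10,"roll":0},{"tx":0,"ty":0,"tz":10,"roll":0},{"tx":0,"ty":0,"tz":8,"roll":0},{"tx":0,"ty":0,"tz":0,"roll":0},{"tx":0,"ty":0,"tz":0,"roll":0},{"tx":0,"ty":0,"tz":0,"roll":0},{"tx":0,"ty":0,"tz":0,"roll":0}]'
python3 - <<'E'
from h import *
q,_=optics.get_image("side")
cv2.imwrite("pics/over_full.png",q[:,:,::-1])
b=cv2.resize(q[150:270,225:345],None,fx=5,fy=5,interpolation=2)
cv2.imwrite("pics/over.png",b[:,:,::-1])
hs=cv2.cvtColor(q,cv2.COLOR_RGB2HSV);m=(hs[...,0]>12)&(hs[...,0]<32)&(hs[...,1]>120);m[:210]=0;m[270:]=0
for i in range(220,262):
    w=np.where(m[i,250:330])[0]
    if len(w):print(i,w.min()+250,w.max()+250,len(w),end="; ")
t=cv2.imread("pics/top0.png");h=cv2.cvtColor(t,cv2.COLOR_BGR2HSV);m=((h[...,0]>12)&(h[...,0]<32)&(h[...,1]>120))[190:220,268:298]
for r in m:print("".join(".#"[x] for x in r))
print(h[204,275:292,2]); print(ctrl.get_obs()["tool_pos"])
E
```

```text
t: 6.63
tool_pos: [0.5454, 0.0086, 0.1776]
tool_rot: [-2.219, -2.223, 0.002]
contact_force: [0.2, -0.5, -0.9]
opening: 0.0231
grip_force: 39.3
t: 7.22
tool_pos: [0.5461, 0.0079, 0.1508]
tool_rot: [2.221, 2.22, 0.001]
contact_force: [-0.6, -0.7, -1.4]
opening: 0.0228
grip_force: 39.3
225 279 291 13; 226 277 293 17; 227 275 295 21; 228 274 295 22; 229 274 296 23; 230 273 296 24; 231 273 296 24; 232 273 296 24; 233 274 296 23; 234 274 296 23; 235 275 295 21; 236 275 295 21; 237 275 295 21; 238 275 295 21; 239 275 295 21; 240 275 295 21; 241 275 295 21; 242 275 295 21; 243 275 295 21; 244 275 295 21; 245 275 295 21; 246 275 295 21; 247 275 295 21; 248 275 295 21; 249 275 295 21; 250 276 294 19; 251 276 294 19; 252 277 293 17; 253 279 291 13; 254 283 287 5; Traceback (most recent call last):
  File "<stdin>", line 11, in <module>
  File "<stdin>", line 11, in <genexpr>
TypeError: string indices must be integers, not 'numpy.bool'
```

View pics/over.png

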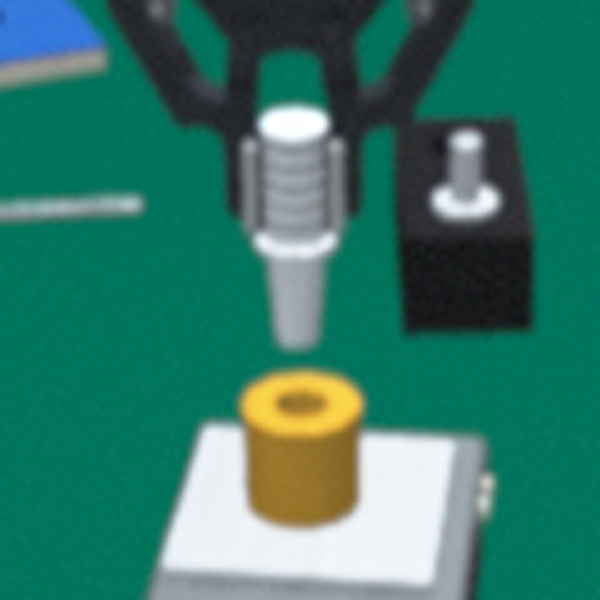

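Side crop: tip bottom centre at about (297,345), mouth centre at (302,404). I'll compare the two numerically.

```bash
python3 - <<'E'
from h import *
c=lambda x,y:((x+.5)/5-.5+225,(y+.5)/5-.5+150)
o=ctrl.get_obs();P=o["tool_pos"];z=P[2]-.0487;print(P)
print("tip pred",pix("side",[P[0],P[1],z]),"top pred",pix("side",[P[0],P[1],z+.09]))
print("tip obs",c(297,342),"top obs",c(294,124))
print("from obs: tip",ray("side",*c(297,342),z),"top",ray("side",*c(294,124),z+.09))
print("mouth",ray("side",*c(302,403.5),.074), "rimfit",ray("side",284.7,231,.074))
E
```

```text
[0.54617633 0.00797861 0.15096012]
tip pred [284.53453348 217.56636534] top pred [283.6766813  174.50007215]
tip obs (284.0, 218.0) top obs (283.4, 174.4)
from obs: tip [0.54713886 0.00967068 0.10226012] top [0.54669664 0.00753671 0.19226012]
mouth [0.54577441 0.00780549 0.074     ] rimfit [0.54626854 0.01045641 0.074     ]
```

```bash
python3 -m handwheel '[{"tx":0.5,"ty":-1.2,"tz":10,"roll":0},{"tx":0,"ty":0,"tz":10,"roll":0},{"tx":0,"ty":0,"tz":10,"roll":0},{"tx":0,"ty":0,"tz":8,"roll":0},{"tx":0,"ty":0,"tz":6,"roll":0},{"tx":0,"ty":0,"tz":4,"roll":0},{"tx":0,"ty":0,"tz":0,"roll":0},{"tx":0,"ty":0,"tz":0,"roll":0},{"tx":0,"ty":0,"tz":0,"roll":0},{"tx":0,"ty":0,"tz":0,"roll":0}]'
```

```text
t: 8.1
tool_pos: [0.5447, 0.0086, 0.1028]
tool_rot: [2.221, 2.221, 0.0]
contact_force: [-0.4, -0.9, -0.5]
opening: 0.0231
grip_force: 39.2
```

```bash
python3 -m handwheel '[{"tx":0,"ty":0,"tz":5,"roll":0},{"tx":0,"ty":0,"tz":3,"roll":0},{"tx":0,"ty":0,"tz":2,"roll":0},{"tx":0,"ty":0,"tz":0,"roll":0},{"tx":0,"ty":0,"tz":0,"roll":0},{"tx":0,"ty":0,"tz":0,"roll":0}]'
```

```text
t: 8.6
tool_pos: [0.5448, 0.0088, 0.0924]
tool_rot: [2.221, 2.221, 0.001]
contact_force: [1.9, 2.1, -1.1]
opening: 0.023
grip_force: 39.3
```

```bash
python3 -m handwheel '[{"tx":0,"ty":0,"tz":1.2,"roll":0},{"tx":0,"ty":0,"tz":1,"roll":0},{"tx":0,"ty":0,"tz":0,"roll":0},{"tx":0,"ty":0,"tz":0,"roll":0},{"tx":0,"ty":0,"tz":0,"roll":0}]'
```

```text
t: 9.02
tool_pos: [0.5447, 0.0087, 0.0902]
tool_rot: [2.221, 2.221, 0.0]
contact_force: [2.6, 2.2, -0.2]
opening: 0.0233
grip_force: 39.3
```

```bash
python3 -m handwheel '[{"tx":0.5,"ty":0.5,"tz":0,"roll":0},{"tx":0,"ty":0,"tz":0.8,"roll":0},{"tx":0,"ty":0,"tz":0,"roll":0},{"tx":0,"ty":0,"tz":0,"roll":0},{"tx":0,"ty":0,"tz":0,"roll":0}]'
```

```text
t: 9.43
tool_pos: [0.5449, 0.009, 0.0891]
tool_rot: [-2.221, -2.221, 0.001]
contact_force: [1.4, -0.4, -1.3]
opening: 0.0233
grip_force: 39.3
```

```bash
python3 -m handwheel '[{"tx":0,"ty":0,"tz":0,"roll":0},{"tx":0,"ty":0,"tz":0,"roll":0},{"tx":0,"ty":0,"tz":0,"roll":0},{"tx":0,"ty":0,"tz":0,"roll":0},{"tx":0,"ty":0,"tz":0,"roll":0}]' 50 40; python3 -m handwheel '[{"tx":0,"ty":0,"tz":-10,"roll":0},{"tx":0,"ty":0,"tz":-20,"roll":0},{"tx":0,"ty":0,"tz":-20,"roll":0},{"tx":0,"ty":0,"tz":-16,"roll":0},{"tx":0,"ty":0,"tz":-10,"roll":0},{"tx":0,"ty":0,"tz":0,"roll":0},{"tx":0,"ty":0,"tz":0,"roll":0},{"tx":0,"ty":0,"tz":0,"roll":0}]'
python3 - <<'E'
from h import *
q,_=optics.get_image("side")
b=cv2.resize(q[150:270,225:345],None,fx=5,fy=5,interpolation=2)
cv2.imwrite("pics/seat.png",b[:,:,::-1]);print(ctrl.get_obs()["tool_pos"],pix("side",[.545,.009,.13]),pix("side",[.545,.009,.074]))
E
```

```text
t: 9.85
tool_pos: [0.545, 0.0091, 0.0893]
tool_rot: [-2.221, -2.221, 0.0]
contact_force: [1.2, -0.0, 0.4]
opening: 0.05
grip_force: 0.0
t: 10.52
tool_pos: [0.5444, 0.0092, 0.1642]
tool_rot: [-2.22, -2.22, 0.002]
contact_force: [0.2, 0.5, -0.9]
opening: 0.0498
grip_force: 0.0
[0.54416216 0.00925521 0.16379876] [284.88592767 204.94074923] [285.3816411  230.61602654]
```

View pics/seat.png

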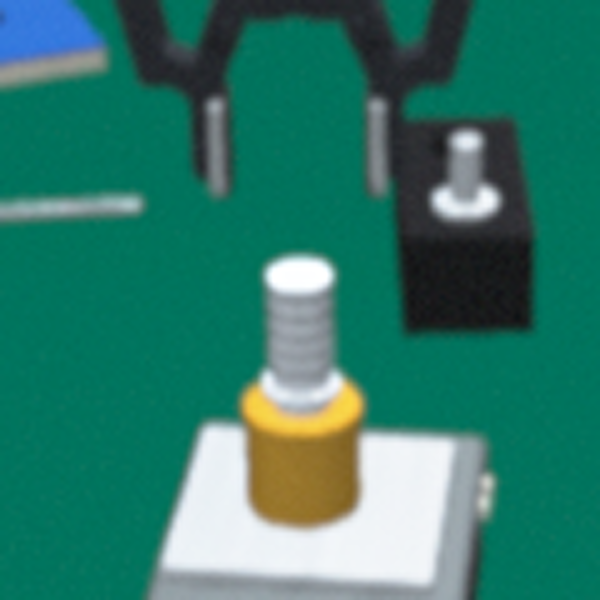

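Stem stands upright and loose in the mass (top at crop (300,275), collar clear). Close the fingers and come down to just above the top, 0.130.

```bash
python3 -m handwheel '[{"tx":0,"ty":0.7,"tz":0,"roll":0},{"tx":0,"ty":0,"tz":0,"roll":0},{"tx":0,"ty":0,"tz":0,"roll":0},{"tx":0,"ty":0,"tz":0,"roll":0},{"tx":0,"ty":0,"tz":0,"roll":0},{"tx":0,"ty":0,"tz":0,"roll":0},{"tx":0,"ty":0,"tz":0,"roll":0},{"tx":0,"ty":0,"tz":0,"roll":0}]' 0 40; python3 -m handwheel '[{"tx":0,"ty":0,"tz":8,"roll":0},{"tx":0,"ty":0,"tz":8,"roll":0},{"tx":0,"ty":0,"tz":7,"roll":0},{"tx":0,"ty":0,"tz":4,"roll":0},{"tx":0,"ty":0,"tz":2,"roll":0},{"tx":0,"ty":0,"tz":0,"roll":0},{"tx":0,"ty":0,"tz":0,"roll":0},{"tx":0,"ty":0,"tz":0,"roll":0},{"tx":0,"ty":0,"tz":0,"roll":0}]'
```

```text
t: 11.23
tool_pos: [0.5458, 0.0091, 0.1654]
tool_rot: [2.221, 2.221, 0.0]
contact_force: [0.8, -0.1, -0.9]
opening: -0.0002
grip_force: 0.0
t: 11.98
tool_pos: [0.5461, 0.0091, 0.1368]
tool_rot: [2.221, 2.221, 0.001]
contact_force: [0.1, -0.2, 0.3]
opening: 0.0001
grip_force: 0.0
```

```bash
cat > f.py <<'E'
from h import *
F=[]
for i in range(8): optics.get_image("side");F.append(ctrl.get_obs()["contact_force"])
print(np.mean(F,0).round(2),np.std(F,0).round(2),ctrl.get_obs()["tool_pos"].round(4))
E
python3 f.py
```

```text
[-0.05 -0.12  0.26] [0.67 0.45 0.33] [0.5458 0.0092 0.1364]
```

Force bias is negligible (+0.3 N). Stem top is about 6 mm below.

```bash
python3 -m handwheel '[{"tx":0,"ty":-1,"tz":2,"roll":0},{"tx":0,"ty":0,"tz":1.5,"roll":0},{"tx":0,"ty":0,"tz":1,"roll":0},{"tx":0,"ty":0,"tz":0.5,"roll":0},{"tx":0,"ty":0,"tz":0,"roll":0},{"tx":0,"ty":0,"tz":0,"roll":0},{"tx":0,"ty":0,"tz":0,"roll":0}]'; python3 -m handwheel '[{"tx":0,"ty":0,"tz":0.5,"roll":0},{"tx":0,"ty":0,"tz":0.5,"roll":0},{"tx":0,"ty":0,"tz":0,"roll":0},{"tx":0,"ty":0,"tz":0,"roll":0},{"tx":0,"ty":0,"tz":0,"roll":0}]'
```

```text
t: 12.97
tool_pos: [0.5448, 0.0091, 0.1314]
tool_rot: [2.221, 2.221, 0.0]
contact_force: [-0.6, 0.3, 0.5]
opening: -0.0001
grip_force: 0.0
t: 13.38
tool_pos: [0.5448, 0.0092, 0.1303]
tool_rot: [-2.221, -2.221, -0.0]
contact_force: [-0.5, -0.3, 0.3]
opening: -0.0004
grip_force: 0.0
```

```bash
python3 -m handwheel '[{"tx":0,"ty":0,"tz":0.4,"roll":0},{"tx":0,"ty":0,"tz":0.4,"roll":0},{"tx":0,"ty":0,"tz":0,"roll":0},{"tx":0,"ty":0,"tz":0,"roll":0},{"tx":0,"ty":0,"tz":0,"roll":0}]'; python3 f.py;  python3 -m handwheel '[{"tx":0,"ty":0,"tz":0.3,"roll":0},{"tx":0,"ty":0,"tz":0.3,"roll":0},{"tx":0,"ty":0,"tz":0,"roll":0},{"tx":0,"ty":0,"tz":0,"roll":0},{"tx":0,"ty":0,"tz":0,"roll":0}]';python3 f.py
```

```text
t: 13.8
tool_pos: [0.5449, 0.0091, 0.1297]
tool_rot: [2.221, 2.221, 0.0]
contact_force: [-0.7, 0.9, 0.4]
opening: -0.0001
grip_force: 0.7
[-0.24  0.05  1.21] [0.41 0.55 0.52] [0.5448 0.0092 0.1296]
t: 14.62
tool_pos: [0.545, 0.0091, 0.1292]
tool_rot: [2.221, 2.221, 0.001]
contact_force: [-0.4, -0.3, 4.1]
opening: 0.0003
grip_force: 2.0
[0.01 0.05 4.26] [0.28 0.5  0.37] [0.5449 0.0092 0.1291]
```

```bash
python3 -m handwheel '[{"tx":0,"ty":0,"tz":0.4,"roll":0},{"tx":0,"ty":0,"tz":0.4,"roll":0},{"tx":0,"ty":0,"tz":0,"roll":0},{"tx":0,"ty":0,"tz":0,"roll":0},{"tx":0,"ty":0,"tz":0,"roll":0}]'; python3 -m handwheel '[{"tx":0,"ty":0,"tz":0.4,"roll":0},{"tx":0,"ty":0,"tz":0.4,"roll":0},{"tx":0,"ty":0,"tz":0,"roll":0},{"tx":0,"ty":0,"tz":0,"roll":0},{"tx":0,"ty":0,"tz":0,"roll":0}]';python3 f.py
```

```text
t: 15.43
tool_pos: [0.5451, 0.0091, 0.1286]
tool_rot: [2.221, 2.221, 0.001]
contact_force: [-0.9, 0.0, 5.5]
opening: -0.0001
grip_force: 3.0
t: 15.85
tool_pos: [0.5452, 0.0091, 0.1283]
tool_rot: [2.221, 2.221, 0.001]
contact_force: [-0.2, -0.1, 7.7]
opening: -0.0003
grip_force: 4.0
[-1.58  0.28  8.02] [0.39 0.62 0.44] [0.5452 0.0091 0.1284]
```

```bash
python3 -m handwheel '[{"tx":0,"ty":0,"tz":0.5,"roll":0},{"tx":0,"ty":0,"tz":0.5,"roll":0},{"tx":0,"ty":0,"tz":0.5,"roll":0},{"tx":0,"ty":0,"tz":0,"roll":0},{"tx":0,"ty":0,"tz":0,"roll":0},{"tx":0,"ty":0,"tz":0,"roll":0}]';python3 f.py; python3 -m handwheel '[{"tx":0,"ty":0,"tz":0.5,"roll":0},{"tx":0,"ty":0,"tz":0.5,"roll":0},{"tx":0,"ty":0,"tz":0,"roll":0},{"tx":0,"ty":0,"tz":0,"roll":0},{"tx":0,"ty":0,"tz":0,"roll":0}]';python3 f.py
```

```text
t: 16.75
tool_pos: [0.5456, 0.0091, 0.1278]
tool_rot: [2.22, 2.221, 0.002]
contact_force: [-2.9, -0.2, 11.5]
opening: -0.0001
grip_force: 5.8
[-2.64  0.05 11.54] [0.27 0.62 0.55] [0.5456 0.0091 0.1278]
t: 17.57
tool_pos: [0.5459, 0.0091, 0.1276]
tool_rot: [2.22, 2.22, 0.003]
contact_force: [-3.7, -0.4, 14.8]
opening: 0.0
grip_force: 7.2
[-3.55  0.65 14.55] [0.51 0.3  0.71] [0.5459 0.0091 0.1276]
```

```bash
python3 -m handwheel '[{"tx":0,"ty":-0.4,"tz":0.4,"roll":0},{"tx":0,"ty":-0.3,"tz":0.4,"roll":0},{"tx":0,"ty":0,"tz":0.3,"roll":0},{"tx":0,"ty":0,"tz":0,"roll":0},{"tx":0,"ty":0,"tz":0,"roll":0},{"tx":0,"ty":0,"tz":0,"roll":0}]';python3 f.py
```

```text
t: 18.47
tool_pos: [0.5458, 0.0091, 0.1274]
tool_rot: [2.219, 2.219, 0.004]
contact_force: [-4.2, 0.7, 17.0]
opening: -0.0002
grip_force: 8.3
[-3.69  0.66 16.64] [0.26 0.35 0.33] [0.5458 0.0091 0.1274]
```

```bash
python3 -m handwheel '[{"tx":0,"ty":-0.3,"tz":0.4,"roll":0},{"tx":0,"ty":0,"tz":0.4,"roll":0},{"tx":0,"ty":0,"tz":0.3,"roll":0},{"tx":0,"ty":0,"tz":0,"roll":0},{"tx":0,"ty":0,"tz":0,"roll":0},{"tx":0,"ty":0,"tz":0,"roll":0}]';python3 f.py
```

```text
t: 19.37
tool_pos: [0.5459, 0.0091, 0.127]
tool_rot: [2.219, 2.219, 0.005]
contact_force: [-4.4, -0.1, 18.8]
opening: 0.0001
grip_force: 9.5
[-4.21  0.87 19.08] [0.49 0.4  0.35] [0.5459 0.009  0.127 ]
```

```bash
python3 -m handwheel '[{"tx":0,"ty":0,"tz":0.5,"roll":0},{"tx":0,"ty":0,"tz":0,"roll":0},{"tx":0,"ty":0,"tz":0,"roll":0},{"tx":0,"ty":0,"tz":0,"roll":0}]';python3 f.py; python3 -m handwheel '[{"tx":0,"ty":0,"tz":-3,"roll":0},{"tx":0,"ty":0,"tz":-4,"roll":0},{"tx":0,"ty":0,"tz":-8,"roll":0},{"tx":0,"ty":0,"tz":-12,"roll":0},{"tx":0,"ty":0,"tz":-14,"roll":0},{"tx":0,"ty":0,"tz":-6,"roll":0},{"tx":0,"ty":0,"tz":0,"roll":0},{"tx":0,"ty":0,"tz":0,"roll":0},{"tx":0,"ty":0,"tz":0,"roll":0}]'; python3 -m handwheel '[{"tx":0,"ty":0,"tz":0,"roll":0},{"tx":0,"ty":0,"tz":0,"roll":0},{"tx":0,"ty":0,"tz":0,"roll":0},{"tx":0,"ty":0,"tz":0,"roll":0},{"tx":0,"ty":0,"tz":0,"roll":0}]' 50 40
python3 - <<'E'
from h import *
q,_=optics.get_image("side")
hs=cv2.cvtColor(q,cv2.COLOR_RGB2HSV);m=(hs[...,0]>12)&(hs[...,0]<32)&(hs[...,1]>120);m[:210]=0;m[270:]=0
print([b for b in blobs(m[:,250:330])])
b=cv2.resize(q[150:270,225:345],None,fx=5,fy=5,interpolation=2)
cv2.imwrite("pics/pressed.png",b[:,:,::-1]);print(ctrl.get_obs()["tool_pos"])
E
```

```text
t: 20.1
tool_pos: [0.546, 0.009, 0.1268]
tool_rot: [2.219, 2.219, 0.005]
contact_force: [-4.3, 1.2, 20.7]
opening: -0.0003
grip_force: 10.1
[-4.76  1.07 20.05] [0.45 0.52 0.24] [0.546  0.009  0.1268]
t: 21.25
tool_pos: [0.5432, 0.0092, 0.1683]
tool_rot: [-2.221, -2.221, 0.001]
contact_force: [-0.2, -0.7, -0.3]
opening: 0.0
grip_force: 0.0
t: 21.67
tool_pos: [0.5437, 0.0092, 0.1689]
tool_rot: [-2.221, -2.221, 0.0]
contact_force: [0.1, 0.4, 1.1]
opening: 0.0498
grip_force: 0.0
[([23, 227, 24, 28, 472], [35.1, 241.6])]
[0.54370587 0.0091818  0.16897811]
```

View pics/pressed.png

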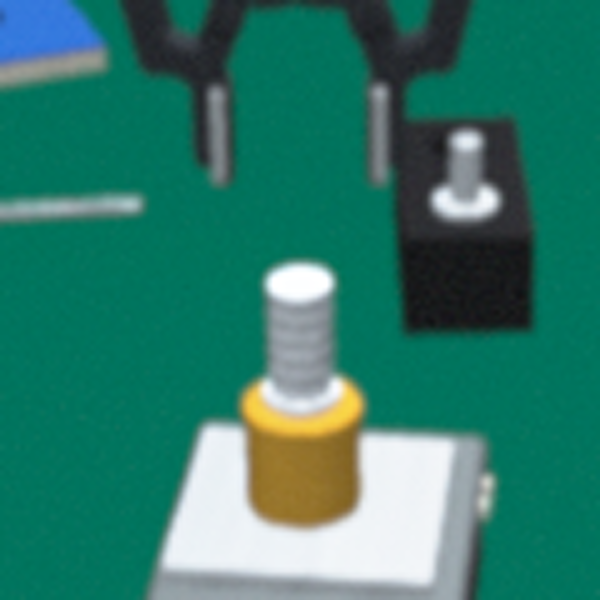

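Pressed to 20 N. The stem sits about 3 mm lower (crop top (300,283)), upright, mass unmoved. Now regrip at the handle.

```bash
python3 -m handwheel '[{"tx":0,"ty":1.3,"tz":8,"roll":0},{"tx":0,"ty":0,"tz":16,"roll":0},{"tx":0,"ty":0,"tz":20,"roll":0},{"tx":0,"ty":0,"tz":18,"roll":0},{"tx":0,"ty":0,"tz":12,"roll":0},{"tx":0,"ty":0,"tz":6,"roll":0},{"tx":0,"ty":0,"tz":2,"roll":0},{"tx":0,"ty":0,"tz":0,"roll":0},{"tx":0,"ty":0,"tz":0,"roll":0},{"tx":0,"ty":0,"tz":0,"roll":0},{"tx":0,"ty":0,"tz":0,"roll":0}]' 36; python3 -m handwheel '[{"tx":0,"ty":0,"tz":0,"roll":0},{"tx":0,"ty":0,"tz":0,"roll":0},{"tx":0,"ty":0,"tz":0,"roll":0},{"tx":0,"ty":0,"tz":0,"roll":0},{"tx":0,"ty":0,"tz":0,"roll":0},{"tx":0,"ty":0,"tz":0,"roll":0}]' 10 50; python3 f.py
```

```text
t: 22.63
tool_pos: [0.5459, 0.0091, 0.0883]
tool_rot: [2.22, 2.22, 0.002]
contact_force: [-0.6, 0.5, -0.2]
opening: 0.0362
grip_force: 0.0
t: 23.13
tool_pos: [0.5454, 0.0091, 0.088]
tool_rot: [2.221, 2.221, 0.0]
contact_force: [-2.2, 0.1, 5.2]
opening: 0.0228
grip_force: 48.8
[-2.33  0.06  5.85] [0.5  0.7  0.23] [0.5454 0.0091 0.088 ]
```

```bash
python3 -m handwheel '[{"tx":0,"ty":0,"tz":-1,"roll":0},{"tx":0,"ty":0,"tz":-2,"roll":0},{"tx":0,"ty":0,"tz":-3,"roll":0},{"tx":0,"ty":0,"tz":-4,"roll":0},{"tx":0,"ty":0,"tz":-5,"roll":0},{"tx":0,"ty":0,"tz":-6,"roll":0},{"tx":0,"ty":0,"tz":-6,"roll":0},{"tx":0,"ty":0,"tz":-5,"roll":0},{"tx":0,"ty":0,"tz":-3,"roll":0},{"tx":0,"ty":0,"tz":-1,"roll":0},{"tx":0,"ty":0,"tz":0,"roll":0},{"tx":0,"ty":0,"tz":0,"roll":0}]'; python3 f.py
python3 - <<'E'
from h import *
q,_=optics.get_image("side")
hs=cv2.cvtColor(q,cv2.COLOR_RGB2HSV);m=(hs[...,0]>12)&(hs[...,0]<32)&(hs[...,1]>120);m[:190]=0;m[270:]=0
print([b for b in blobs(m[:,250:330])])
E
```

```text
t: 24.53
tool_pos: [0.5449, 0.0092, 0.1229]
tool_rot: [-2.221, -2.221, 0.0]
contact_force: [0.2, 0.2, -6.0]
opening: 0.0228
grip_force: 49.2
[ 0.13 -0.16 -5.64] [0.66 0.42 0.42] [0.545  0.0091 0.1229]
[([23, 211, 25, 28, 518], [35.0, 226.0])]
```

Mass is off the scale, hanging on the stem (−5.6 N; brass blob rose 16 px). Carry it to the plate centre (0.483, 0.270).

```bash
python3 -m handwheel '[{"tx":4,"ty":-1,"tz":0,"roll":0},{"tx":8,"ty":-2,"tz":0,"roll":0},{"tx":12,"ty":-3,"tz":0,"roll":0},{"tx":16,"ty":-4,"tz":0,"roll":0},{"tx":18,"ty":-4,"tz":0,"roll":0},{"tx":18,"ty":-4,"tz":0,"roll":0},{"tx":18,"ty":-4,"tz":0,"roll":0},{"tx":18,"ty":-4,"tz":0,"roll":0},{"tx":18,"ty":-4,"tz":0,"roll":0},{"tx":18,"ty":-4,"tz":0,"roll":0},{"tx":18,"ty":-5,"tz":0,"roll":0},{"tx":18,"ty":-5,"tz":0,"roll":0}]'; python3 -m handwheel '[{"tx":18,"ty":-4,"tz":0,"roll":0},{"tx":17,"ty":-4,"tz":0,"roll":0},{"tx":15,"ty":-4,"tz":0,"roll":0},{"tx":12,"ty":-3,"tz":0,"roll":0},{"tx":9,"ty":-2,"tz":0,"roll":0},{"tx":6,"ty":-1,"tz":0,"roll":0},{"tx":0,"ty":0,"tz":0,"roll":0},{"tx":0,"ty":0,"tz":0,"roll":0},{"tx":0,"ty":0,"tz":0,"roll":0},{"tx":0,"ty":0,"tz":0,"roll":0},{"tx":0,"ty":0,"tz":0,"roll":0}]'; python3 f.py
```

```text
t: 25.98
tool_pos: [0.5001, 0.1951, 0.1231]
tool_rot: [-2.22, -2.222, -0.0]
contact_force: [0.4, 0.0, -6.1]
opening: 0.0228
grip_force: 49.2
t: 26.9
tool_pos: [0.4833, 0.2695, 0.1231]
tool_rot: [2.222, 2.22, -0.0]
contact_force: [0.3, -0.5, -5.7]
opening: 0.0228
grip_force: 49.2
[-0.16  0.03 -5.71] [0.29 0.55 0.44] [0.4831 0.2701 0.1231]
```

```bash
python3 -m handwheel '[{"tx":0,"ty":0,"tz":3,"roll":0},{"tx":0,"ty":0,"tz":6,"roll":0},{"tx":0,"ty":0,"tz":8,"roll":0},{"tx":0,"ty":0,"tz":8,"roll":0},{"tx":0,"ty":0,"tz":6,"roll":0},{"tx":0,"ty":0,"tz":4,"roll":0},{"tx":0,"ty":0,"tz":2,"roll":0},{"tx":0,"ty":0,"tz":1,"roll":0},{"tx":0,"ty":0,"tz":0,"roll":0},{"tx":0,"ty":0,"tz":0,"roll":0},{"tx":0,"ty":0,"tz":0,"roll":0},{"tx":0,"ty":0,"tz":0,"roll":0}]'; python3 -m handwheel '[{"tx":0,"ty":0,"tz":0.7,"roll":0},{"tx":0,"ty":0,"tz":0.7,"roll":0},{"tx":0,"ty":0,"tz":0,"roll":0},{"tx":0,"ty":0,"tz":0,"roll":0},{"tx":0,"ty":0,"tz":0,"roll":0}]'; python3 f.py
```

```text
t: 28.3
tool_pos: [0.4834, 0.2703, 0.0856]
tool_rot: [2.221, 2.221, 0.001]
contact_force: [-0.2, -0.1, -6.1]
opening: 0.0229
grip_force: 49.3
t: 28.72
tool_pos: [0.483, 0.2702, 0.0837]
tool_rot: [-2.221, -2.221, 0.0]
contact_force: [0.1, -0.4, -5.9]
opening: 0.0228
grip_force: 49.3
[-0.04 -0.27 -5.6 ] [0.51 0.46 0.47] [0.4831 0.2702 0.0837]
```

```bash
python3 -m handwheel '[{"tx":0,"ty":0,"tz":0.4,"roll":0},{"tx":0,"ty":0,"tz":0.4,"roll":0},{"tx":0,"ty":0,"tz":0,"roll":0},{"tx":0,"ty":0,"tz":0,"roll":0},{"tx":0,"ty":0,"tz":0,"roll":0}]';  python3 f.py;python3 -m handwheel '[{"tx":0,"ty":0,"tz":0.4,"roll":0},{"tx":0,"ty":0,"tz":0.4,"roll":0},{"tx":0,"ty":0,"tz":0,"roll":0},{"tx":0,"ty":0,"tz":0,"roll":0},{"tx":0,"ty":0,"tz":0,"roll":0}]'; python3 f.py
```

```text
t: 29.53
tool_pos: [0.483, 0.2702, 0.0829]
tool_rot: [-2.221, -2.221, 0.0]
contact_force: [-0.5, -0.0, -5.4]
opening: 0.0227
grip_force: 49.3
[ 0.08  0.15 -6.  ] [0.64 0.49 0.48] [0.4831 0.2702 0.0829]
t: 30.35
tool_pos: [0.4831, 0.2702, 0.0821]
tool_rot: [2.221, 2.221, 0.0]
contact_force: [-1.0, -0.1, -5.1]
opening: 0.0226
grip_force: 49.4
[ 0.21  0.05 -5.42] [0.26 0.24 0.57] [0.4831 0.2702 0.0821]
```

```bash
python3 -m handwheel '[{"tx":0,"ty":0,"tz":0.3,"roll":0},{"tx":0,"ty":0,"tz":0.3,"roll":0},{"tx":0,"ty":0,"tz":0,"roll":0},{"tx":0,"ty":0,"tz":0,"roll":0},{"tx":0,"ty":0,"tz":0,"roll":0}]';  python3 f.py
```

```text
t: 31.17
tool_pos: [0.4831, 0.2703, 0.0821]
tool_rot: [-2.221, -2.222, -0.0]
contact_force: [-1.8, -0.3, 1.5]
opening: 0.0231
grip_force: 49.8
[-3.79 -1.33  2.97] [0.74 0.35 1.02] [0.4832 0.2702 0.082 ]
```

Landed. Release and withdraw.

```bash
python3 -m handwheel '[{"tx":0,"ty":0,"tz":0,"roll":0},{"tx":0,"ty":0,"tz":0,"roll":0},{"tx":0,"ty":0,"tz":0,"roll":0},{"tx":0,"ty":0,"tz":0,"roll":0},{"tx":0,"ty":0,"tz":0,"roll":0},{"tx":0,"ty":0,"tz":0,"roll":0}]' 55 40; python3 -m handwheel '[{"tx":0,"ty":0,"tz":-6,"roll":0},{"tx":0,"ty":0,"tz":-15,"roll":0},{"tx":0,"ty":0,"tz":-25,"roll":0},{"tx":0,"ty":0,"tz":-25,"roll":0},{"tx":0,"ty":0,"tz":-25,"roll":0},{"tx":0,"ty":0,"tz":-15,"roll":0},{"tx":0,"ty":0,"tz":-6,"roll":0},{"tx":0,"ty":0,"tz":0,"roll":0},{"tx":0,"ty":0,"tz":0,"roll":0},{"tx":0,"ty":0,"tz":0,"roll":0},{"tx":0,"ty":0,"tz":0,"roll":0}]'
python3 - <<'E'
from h import *
q,_=optics.get_image("side");cv2.imwrite("pics/end.png",q[:,:,::-1])
E
```

```text
t: 32.07
tool_pos: [0.4832, 0.2702, 0.0815]
tool_rot: [2.221, 2.221, 0.0]
contact_force: [0.5, 0.0, 0.2]
opening: 0.0551
grip_force: 0.0
t: 32.98
tool_pos: [0.4821, 0.2698, 0.1965]
tool_rot: [-2.221, -2.221, 0.005]
contact_force: [1.1, 1.3, 0.1]
opening: 0.055
grip_force: 0.0
```

View pics/end.png

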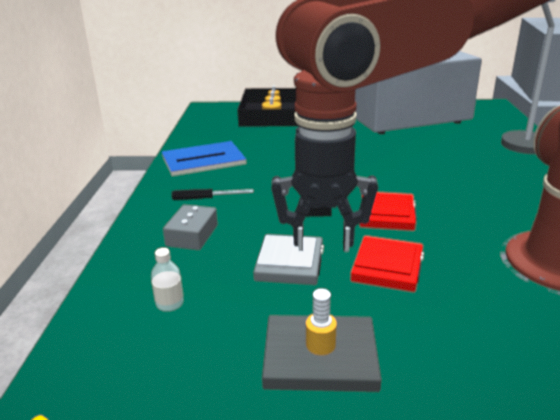

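The mass (321,335) stands upright in the middle of the plate with the stem still in it. The gripper is clear, and the bystanders in view are where they were; the arm hides the rack. Handing in.

```bash
python3 -c "
from station import ctrl
print(ctrl.finish_job())"
```

```text
the job is handed in; nothing more can be done
None
```

Job handed in at about 33 s: the stem was pressed to about 20 N on the scale, and the mass was lifted by the stem alone and now stands upright mid-plate with the stem still in it and the gripper clear.

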